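Stopper the sample flask and hold it down in the sprung cradle

ROBOT

A 7-joint arm with a two-finger parallel gripper is mounted at the origin on a cart in front of the work surface, level with it; the furniture and walls round the work are solid. World frame = base frame: x ahead of the robot, y to its left, z up, the work surface at z = 0. Lengths are in mm, angles in rad, forces in N, time in s.
With the tool pointing down it reaches from about 425 to 925 mm from the base axis. Payload 6.8 kg.
Tool frame: the origin (TCP) lies between the finger pads; the fingertips stand 25 mm ahead of it and the grasp point (between the pads) lies 6 mm ahead of it (robot.tip_reach is the distance from the TCP to the fingertips, in mm); x points along the fingers, z is the direction in which the jaws open and shut, and the axes are right-handed (so a half turn about x gives the same grasp; the last joint's range is limited). The gripper opens to 88 mm and grips with 3 to 60 N. Pads are 20 mm wide; open, the fingers measure 115 mm over their backs; the gripper's body (75 mm by 178 mm) begins 61 mm behind the grasp point.
Start: joints at [-1.21, 0.477, 0.022, 1.555, -0.011, 1.109, -0.083], TCP at [304.975, 602.194, 222.464] pointing down, gripper open.
Joint ranges: [-2.96, 2.96], [-0.34, 2.1], [-1.41, 1.46], [0.24, 2.44], [-1.37, 4.51], [0.17, 1.92], [-2.96, 2.96]. Speed limits (rad/s): [2.39, 2.39, 3.14, 3.14, 3.14, 3.14, 3.14].

INTERFACE

Orientations are given as a unit quaternion [x, y, z, w].
In Python, from plant import robot gives the robot as it stands. The module is installed in compiled form; this text tells all that it offers.
- The arm moves only by the tool move_arm, never from a script. Its arguments are lists of equal length, an entry for each row: "offset": the shift along the tool's x, y, z in m, a list of three; "rot": the turn, a rotation vector about the tool's x, y, z in degrees, a list of three; "claw": the gripper's target within -1 to 1 (shut at 1, half-way at 0, fully open at -1). A call has 1 to 8 rows; each row shifts and turns the commanded pose from where the row before left it, along the tool's axes as they then stand; what a row does not reach is not made up. A row lasts 1/10 s, in which the tool goes at most 50 mm and 8.59 degrees, less where a joint would pass 70% of its speed; a pose out of reach is approached as far as the arm can. A call with a gripper value outside its range is refused whole. The fingers move at their own pace and stop on an object; "newtons" is the grip in N (left out, the last holds). Time passes only in rows, so rows that do not move let the fingers close. It gives the time, the measured TCP pose, the force and the opening at its end, in the units of the state.
- robot.sense(): the state, without advancing time (a new reading comes with each control period).
- robot.snapshot(name): name is "side" or "top"; returns the picture (420x560x3 uint8, red, green, blue); there is no depth.
- robot.calibration(name): a dict with "fx", "fy", "cx", "cy" (pixels), "dist_coeffs" ([k1, k2, p1, p2, k3] as OpenCV has them; the pictures are not rectified), "xyz" and "attitude" of the camera in the world. Camera axes: x right, y down, z forward; pixel columns grow to the right and rows downward; lengths in mm; the calibration is good to about 2 mm. A picture is of the moment at which its call begins. calibration takes no time and is no camera call.
- robot.sign_off(): hands the job in, once; it reports no verdict.
The state is a dict: "t": time; "joints": joint angles; "dq": joint speeds; "joint_torque": joint torques, N m; "eef_pos": TCP position; "eef_rot": TCP orientation; "wrist_force": force on the tool from outside, world axes, zero at the start; "torque": the same for the moment, N m; "width": finger opening in mm.
Only numpy, scipy, OpenCV 4.12 (cv2) and the standard library are available. Lean on these libraries where they do the work, as an engineer would, in place of code of your own. Each camera call takes 0.05 s, during which the arm holds its last target. There are 200 camera calls.

TASK

Load the sample flask into the tester: while the round flask still stands on the bench, take the dip probe out of its rack and push its rod down into the flask's neck until the probe's head sits on the mouth. Then take the flask by the neck, set it upright in the sprung ring cradle, press it down until the ring is at (or nearly at) its bottom stop, and finish like that: still gripping the flask and holding the ring pressed down. Leave the solder reel, the loupe and the tape roll where they are.

Things in the scene. Friction and masses are not known exactly. Their poses are not given: they have to be found in the camera images.
- flask: Round amber glass flask standing loose and upright on the bench, 0.2 kg (varies). Ball 64 mm in diameter about a centre 27 mm above the origin, cut off flat below; straight neck 22 mm in outer diameter from 57 mm up to the mouth at 92 mm. Origin: centre of the flat foot (34 mm wide), z up along the neck.
- flask_mouth (a point): Centre of the flask's open mouth, on the top rim, 92 mm above the flask's foot. The bore is 14 mm in diameter and leads down into the hollow ball; it is open down to 27 mm above the foot.
- probe: Dip probe, loose, 40 g, 76 mm long overall, standing upright in the rack with its head up. A steel rod 8 mm in diameter with a chamfered tip, widening to 11 mm over the last 10 mm below the head; the head is a black cylinder 22 mm in diameter and 16 mm tall, from 60 to 76 mm above the tip. Origin: the tip of the rod; z points from the tip to the head.
- probe_shoulder (a point): Centre of the flat underside of the probe's head, 60 mm above the tip; it rests on the flask's mouth when the probe is fully in.
- rack: Fixed aluminium block 52 x 52 x 48 mm with one 11 mm hole right through it, in which the probe stands on the bench, the underside of its head 12 mm above the block. Origin: centre of the underside. The probe lifts straight up out of it.
- cradle: Fixed cradle: round grey base 108 mm in diameter and 12 mm thick; three upright guide posts, tops 65 mm above the bench, 44 mm from the axis, carry a sprung aluminium ring. Origin: centre of the underside, z up along the ring's axis.
- ring_top (a point): Centre of the ring's top rim, on the axis: 61 mm above the bench with the ring up. The ring is a conical seat 16 mm tall, 62 mm wide inside at the top and 42 mm at the bottom; the flask's ball sits in it with the flask's foot about level with the ring's lower edge (16 mm below this point, so 45 mm above the bench with the ring up).
- cradle_ring (a joint): How far the ring is pressed down, in m: 0 = up, 0.012 = on its bottom stop. The springs push up with about 5 N at 0 and 12 N at the stop; the flask's weight alone does not move it.
- solder_spool: Bystander: reel of solder wire, 54 mm in diameter, 43 mm tall. Origin: centre of the underside.
- loupe: Bystander: black eye loupe, 35 mm in diameter, 32 mm tall. Origin: centre of the underside.
- tape_roll_amber: Bystander: flat amber tape roll, 96 mm in diameter, 15 mm tall. Origin: centre of the underside.

How it is judged (in metres and radians):
On the way:
1. the probe is pushed fully into the neck while the flask stands on the bench (distance between probe_shoulder and flask_mouth below 0.005 m and height (world z) of flask below 0.006 m and angle between flask's own z axis and vertical below 0.15 rad), for 0.2 s.
At the end, for the whole second after the job is handed in: Flask upright (0.15 rad) and seated in the ring, within 6 mm of its axis, the probe's head on its mouth (within 5 mm); the fingers on the flask keep the ring down by more than 8.5 of its 12 mm, the flask pressing on it with more than 4 N, at rest (distance between probe_shoulder and flask_mouth below 0.005 m and value of joint cradle_ring above 0.0085 m and horizontal distance between flask and cradle below 0.006 m and z of flask in the frame of ring_top below -0.011 m and angle between flask's own z axis and vertical below 0.15 rad and contact force between flask and cradle above 4 N and contact force between the fingers and flask above 2 N and linear speed of flask below 0.02 m/s); the arm keeps its last pose, push and grip.
It fails at once if solder_spool is moved by more than 30 mm (distance of solder_spool from where it was at the start of the episode above 0.03 m).
It fails at once if loupe is moved by more than 30 mm (distance of loupe from where it was at the start of the episode above 0.03 m).
It fails at once if tape_roll_amber is moved by more than 30 mm (distance of tape_roll_amber from where it was at the start of the episode above 0.03 m).
It also fails if it takes over 48 s, if anything falls off the work surface, if the arm or the gripper's body presses on something with over 40 N, if the wrist force passes 120 N, or if a joint passes its speed limit or range.

## Working session

There is one attempt and no reset: what is moved stays moved. The work goes in short steps, Python scripts to look and compute and a tool call to move; the robot and the scene stay as the last step left them, time stands still between calls to the robot, and variables do not carry over. Pictures are saved under pics/ and viewed, about 8 in all and at most 12, crops included, and the job is handed in when it is done.

Besides the shell and the picture viewer there is one more tool, called as name(argument=value, ...) on one line, values as JSON. move_arm: Moves the arm, as the interface text tells. Its arguments: {"type":"object","properties":{"offset":{"type":"array","items":{"type":"array","items":{"type":"number"}}},"rot":{"type":"array","items":{"type":"array","items":{"type":"number"}}},"claw":{"type":"array","items":{"type":"number"}},"newtons":{"type":"number"}},"required":["offset","rot","claw"]}

```bash
mkdir -p pics; python3 - <<'E'
from plant import robot
import cv2
for n in("side","top"):
    cv2.imwrite(f"pics/{n}0.png",robot.snapshot(n)[:,:,::-1]); print(n,robot.calibration(n))
print(robot.sense(), robot.tip_reach)
E
```

```text
side {'fx': 495.0068750434348, 'fy': 495.0068750434348, 'cx': 288.10611324820826, 'cy': 210.03988876777242, 'dist_coeffs': array([-0.0012949,  0.       ,  0.       ,  0.       ,  0.       ]), 'xyz': array([  68.40684585, -395.80802053,  562.34504311]), 'attitude': array([ 0.83699901, -0.26993276,  0.15364058, -0.45051473])}
top {'fx': 414.70648478812416, 'fy': 414.70648478812416, 'cx': 285.0482081376589, 'cy': 199.97124226414326, 'dist_coeffs': array([-0.0927435,  0.       ,  0.       ,  0.       ,  0.       ]), 'xyz': array([456.52987149, 164.36387462, 954.92863392]), 'attitude': array([ 0.71269634, -0.7007832 ,  0.02181027, -0.02216172])}
{'t': 0.1, 'joints': array([-1.21008349,  0.47774408,  0.02234606,  1.5563209 , -0.01149878,
        1.10929602, -0.0830853 ]), 'dq': array([-0.00235672, -0.00235369, -0.00149431, -0.00373008,  0.00123194,
       -0.00152856, -0.00147126]), 'joint_torque': array([ 4.22276047e-03, -5.84094071e+01,  1.54015917e+00, -2.73314041e+01,
       -5.42073708e-02,  1.31418061e-02,  4.97981125e-05]), 'eef_pos': array([304.75460959, 601.68981114, 221.57452339]), 'eef_rot': array([-0.37054262,  0.60292283,  0.36986345,  0.60198277]), 'wrist_force': array([0.02643226, 0.42976799, 0.47022112]), 'torque': array([-0.02120581,  0.00302038, -0.01421199]), 'width': 88.03431103273624} 25.0
```

View pics/side0.png

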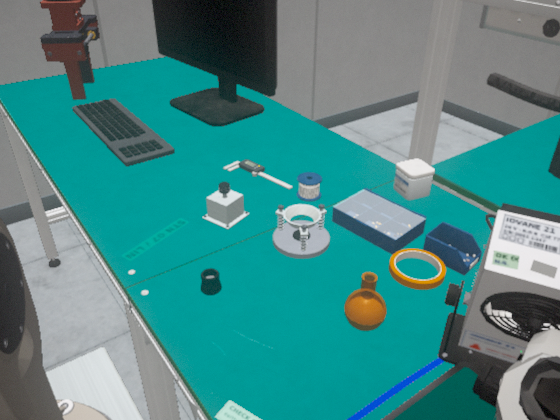

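View pics/top0.png

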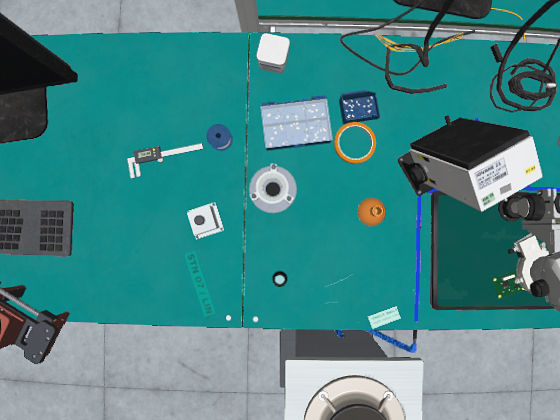

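The side view shows the probe head at (224,187), the cradle ring at (301,215) and the flask mouth at (369,276). The top view shows the probe head at (202,220), the cradle at (273,189) and the flask mouth at (376,211). I'll zoom in on these next.

```bash
cat > h.py <<'E'
import numpy as np, cv2
from scipy.spatial.transform import Rotation as R
from plant import robot
def ray(n,uv):
    c=robot.calibration(n); K=np.array([[c['fx'],0,c['cx']],[0,c['fy'],c['cy']],[0,0,1]])
    p=cv2.undistortPoints(np.array([[uv]],float),K,c['dist_coeffs'])[0,0]
    return c['xyz'],R.from_quat(c['attitude']).apply([*p,1])
def plane(n,uv,z):
    o,d=ray(n,uv); return (o+d*(z-o[2])/d[2]).round(1)
def tri(a,b):
    o1,d1=ray("side",a);o2,d2=ray("top",b)
    s=np.linalg.lstsq(np.c_[d1,-d2],o2-o1,rcond=None)[0]
    p,q=o1+s[0]*d1,o2+s[1]*d2; return ((p+q)/2).round(1),np.linalg.norm(p-q).round(1)
def proj(n,P):
    c=robot.calibration(n); K=np.array([[c['fx'],0,c['cx']],[0,c['fy'],c['cy']],[0,0,1]])
    r=R.from_quat(c['attitude']).inv(); P=np.atleast_2d(np.array(P,float))
    return cv2.projectPoints(P,r.as_rotvec(),-r.apply(c['xyz']),K,c['dist_coeffs'])[0][:,0]
def circ(n,c,r,z):
    a=np.linspace(0,2*np.pi,60); return proj(n,np.c_[c[0]+r*np.cos(a),c[1]+r*np.sin(a),0*a+z])
def crops(ims,lst,name,k=6,w=44):
    t=[]
    for n,u,v,cs in lst:
        im=ims[n][v-w//2:v+w//2,u-w//2:u+w//2,::-1]; im=cv2.resize(im,None,fx=k,fy=k,interpolation=cv2.INTER_CUBIC)
        for P in cs:
            q=(((P-[u-w//2,v-w//2])+.5)*k-.5).round().astype(int); cv2.polylines(im,[q[:,None]],False,(0,255,0),1)
        for g in range(0,w,10):
            cv2.putText(im,str(u-w//2+g),(g*k,8),0,.3,(255,255,255)); cv2.putText(im,str(v-w//2+g),(0,g*k+8),0,.3,(255,255,255))
        t.append(im)
    m=len(t)//2; cv2.imwrite(name,np.vstack([np.hstack(t[:m]),np.hstack(t[m:])]))
E
python3 - <<'E'
from h import *
print("probe",tri((224,185),(202,220)),"flask",tri((369,275),(376,211)),"cradle",tri((301,212),(273,189)))
F=plane("top",(376,211),92)[:2];P=plane("top",(202,220),76)[:2];C=plane("top",(273,189),61)[:2]
print(F,P,C, "loupe",plane("top",(279,280),32),"spool",plane("top",(219,134),43),"tape",plane("top",(354,143),15))
ims={"side":cv2.imread("pics/side0.png")[:,:,::-1],"top":cv2.imread("pics/top0.png")[:,:,::-1]}
def L(n,X,cs): u,v=proj(n,[*X,60])[0].round().astype(int); return (n,u,v,[circ(n,X,r,z) for r,z in cs])
f=[(11,92),(32,27)];p=[(11,76),(11,60)];c=[(31,61),(54,12)]
crops(ims,[L("side",F,f),L("side",P,p),L("side",C,c),L("top",F,f),L("top",P,p),L("top",C,c)],"pics/c0.png",k=4,w=64)
E
```

```text
probe (array([464.3, 341.7,  76.9]), np.float64(3.1)) flask (array([491.1, -25.7,  93.4]), np.float64(2.0)) cradle (array([535. , 191.3,  68.9]), np.float64(0.5))
[490.4 -25.3] [465.6 341. ] [535.5 191.7] loupe [336.5 175.7  32. ] spool [658.6 315.4  43. ] tape [649.    8.9  15. ]
```

View pics/c0.png

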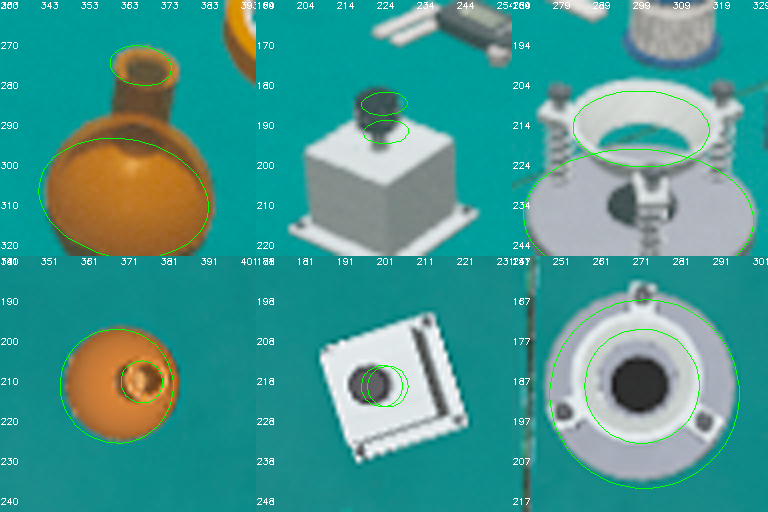

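The crop overlays differ from the objects by 1–4 px. I'll fold those offsets into a least-squares fit.

```bash
python3 - <<'E'
from h import *
from scipy.optimize import least_squares
def fit(X0,obs):
    # obs: (cam, z, observed px offset from projection at X0)
    def f(x): return np.concatenate([proj(n,[*x,z])[0]-proj(n,[*X0,z])[0]-d for n,z,d in obs])
    s=least_squares(f,X0); return s.x.round(1),s.fun.round(2)
A=np.array
print("F",fit((490.4,-25.3),[("side",92,A([1,.75])),("top",92,A([-.2,-.2])),("side",27,A([1.5,.5])),("top",27,A([1,0]))]))
print("P",fit((465.6,341),[("side",76,A([-1.5,-2.5])),("top",76,A([-2.8,-.2]))]))
print("C",fit((535.5,191.7),[("side",61,A([0,-1.5])),("top",61,A([-.5,-.8])),("top",12,A([-.5,-2.]))]))
for n in("side","top"): print(n,proj(n,[465.6,341,76]),proj(n,[465.6,341,60]), proj(n,[465.6,341,0]))
s=robot.sense(); print(R.from_quat(s['eef_rot']).as_matrix().round(3))
E
```

```text
F (array([490.9, -26.9]), array([ 0.05, -0.3 ,  0.96, -0.05, -0.5 , -0.03, -0.29, -0.23]))
P (array([466.4, 348. ]), array([ 0.06,  0.9 , -0.43, -0.24]))
C (array([538.2, 193.6]), array([ 0.54,  0.54, -0.37, -0.47, -0.33,  0.8 ]))
side [[225.57797242 185.41844708]] [[226.02868319 192.4897272 ]] [[227.64894068 217.90603993]]
top [[202.01836786 220.01769874]] [[203.49070271 220.12177195]] [[208.5772813  220.48083421]]
[[-0.001 -0.892  0.452]
 [-0.002  0.452  0.892]
 [-1.    -0.    -0.002]]
```

move_arm(offset=[[0.01,-0.037,-0.0219],[0.01,-0.037,-0.0219],[0.01,-0.037,-0.0219],[0.01,-0.037,-0.0219],[0.01,-0.037,-0.0219],[0.01,-0.037,-0.0219],[0.01,-0.037,-0.0219],[0,0,0]], rot=[[0,0,0],[0,0,0],[0,0,0],[0,0,0],[0,0,0],[0,0,0],[0,0,0],[0,0,0]], claw=[-0.3,-0.3,-0.3,-0.3,-0.3,-0.3,-0.3,-0.3], newtons=20)

```text
t: 0.9
eef_pos: [470.1, 340.5, 150.9]
eef_rot: [-0.369, 0.605, 0.366, 0.603]
wrist_force: [-0.6, -0.4, 0.1]
width: 57.1
```

```bash
cat >> h.py <<'E'
def to(x,y,z):
    s=robot.sense(); M=R.from_quat(s['eef_rot']); d=np.array([x,y,z])-s['eef_pos']
    print("tcp",s['eef_pos'].round(1),"F",s['wrist_force'].round(1),"w",round(s['width'],1),"t",round(s['t'],2),"tool axes",M.as_matrix().round(3).tolist())
    print("need tool mm",M.inv().apply(d).round(1))
E
python3 - <<'E'
from h import *
to(466.4,348,85)
ims={n:robot.snapshot(n) for n in("side","top")}
for n in ims: cv2.imwrite(f"pics/{n}1.png",ims[n][:,:,::-1])
P=(466.4,348);s=robot.sense();e=s['eef_pos'];tip=e+[0,0,-25];zj=R.from_quat(s['eef_rot']).as_matrix()[:,2]
w=s['width']/2
ln=lambda n:proj(n,[tip-zj*w,tip+zj*w])
def L(n,X,cs): u,v=proj(n,[*X,90])[0].round().astype(int); return (n,u,v,[circ(n,X,r,z) for r,z in cs]+[ln(n)])
p=[(11,76),(11,60)]
crops(ims,[L("side",P,p),L("top",P,p)],"pics/c1.png",k=5,w=80)
E
```

```text
tcp [470.1 340.5 150.9] F [-0.6 -0.4  0.1] w 57.1 t 0.9 tool axes [[-0.0, -0.888, 0.461], [-0.005, 0.461, 0.888], [-1.0, -0.002, -0.005]]
need tool mm [65.9  6.8  5.3]
```

View pics/c1.png

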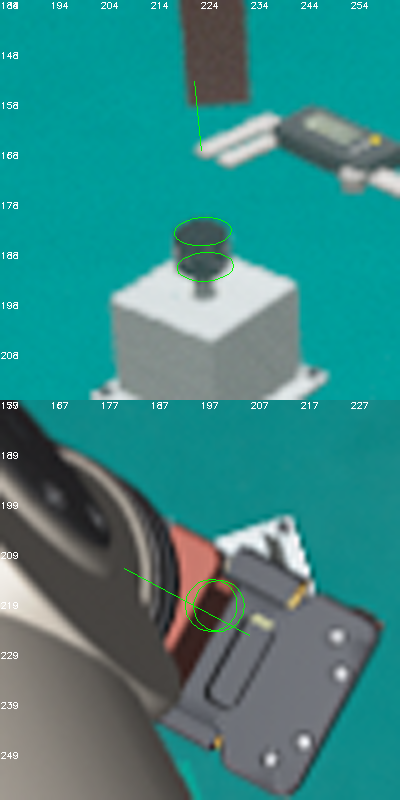

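```bash
python3 - <<'E'
from h import *
s=robot.sense();e=s['eef_pos'];M=R.from_quat(s['eef_rot']).as_matrix();zj=M[:,2];w=s['width']/2
out=[]
for n in("side","top"):
    im=cv2.imread(f"pics/{n}1.png")
    pts=proj(n,[e,e+[0,0,-25],e+[0,0,-25]-zj*w,e+[0,0,-25]+zj*w]); print(n,pts.round(1).tolist())
    u,v=pts[0].round().astype(int); v0=max(0,v-70);u0=max(0,u-80)
    for p,c in zip(pts,[(255,255,255),(255,0,0),(0,255,0),(0,0,255)]): cv2.circle(im,p.round().astype(int),1,c,-1)
    out.append(cv2.resize(im[v0:v0+130,u0:u0+130],None,fx=3,fy=3,interpolation=cv2.INTER_CUBIC))
cv2.imwrite("pics/c2.png",np.hstack(out)); print(e,M.round(2))
E
```

```text
side [[222.3, 148.5], [223.1, 160.5], [223.9, 167.6], [222.3, 153.7]]
top [[191.1, 218.7], [193.9, 218.9], [206.3, 225.6], [181.5, 212.2]]
[467.05521505 347.26938569 152.02750655] [[-0.   -0.89  0.45]
 [-0.    0.45  0.89]
 [-1.    0.   -0.  ]]
```

View pics/c2.png

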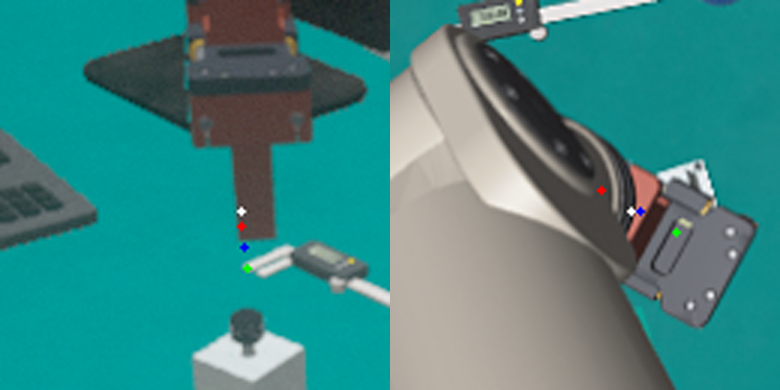

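The probe head overlay agrees, but that picture was taken while the arm was still settling. I'll check the fingertips again now that it is at rest.

```bash
python3 - <<'E'
from h import *
e0=np.array([304.75,601.69,221.57]);z0=np.array([.452,.892,0]);y0=np.array([-.892,.452,0])
print("start tips side",[proj("side",e0+[0,0,-25]+s*z0*w+y0*t)[0].round(0).tolist() for s in(-1,1) for w in(44,57) for t in (-10,10)])
im=robot.snapshot("side")[:,:,::-1].copy()
to(466.4,348,85)
s=robot.sense();e=s['eef_pos'];M=R.from_quat(s['eef_rot']).as_matrix();zj=M[:,2];yj=M[:,1];w=s['width']/2
t=e+[0,0,-25]
a=im[110:210,175:275].copy()
k=6;a=cv2.resize(a,None,fx=k,fy=k,interpolation=cv2.INTER_CUBIC)
for sg,c in((-1,(0,255,0)),(1,(0,0,255))):
    q=proj("side",[t+sg*zj*(w+b)+yj*d for b,d in((0,-10),(0,10),(13.5,10),(13.5,-10))])
    cv2.polylines(a,[((q-[175,110]+.5)*k).astype(int)[:,None]],True,c,1)
b=cv2.imread("pics/side0.png")[50:110,50:130]; 
cv2.imwrite("pics/c3.png",np.hstack([a,cv2.resize(np.vstack([b,b*0])[:120],(200,300),)[:300].repeat(2,0)]))
E
```

```text
start tips side [[88.0, 110.0], [77.0, 111.0], [86.0, 113.0], [75.0, 113.0], [95.0, 94.0], [85.0, 95.0], [96.0, 92.0], [86.0, 93.0]]
tcp [466.3 349.  152.3] F [-0.6  1.3 -0.7] w 57.1 t 1.05 tool axes [[-0.001, -0.892, 0.452], [0.0, 0.452, 0.892], [-1.0, 0.001, 0.0]]
need tool mm [67.3 -0.6 -0.8]
```

View pics/c3.png

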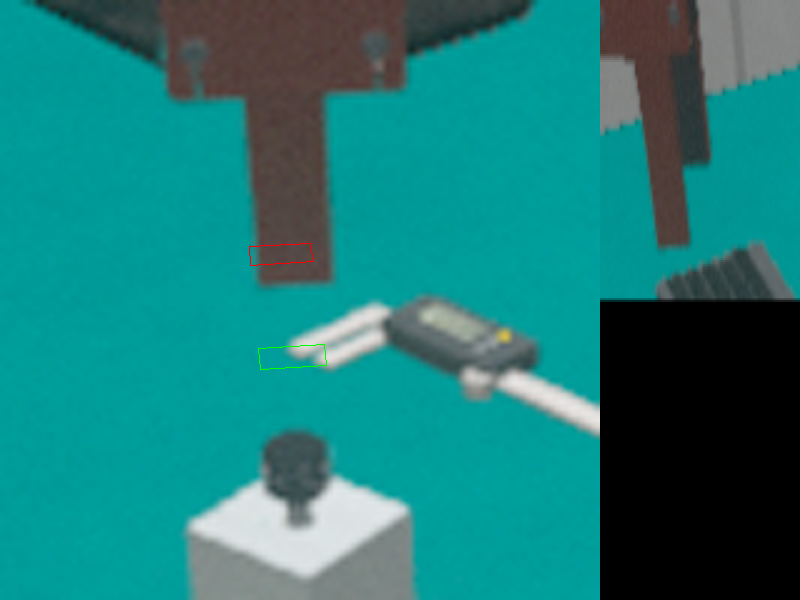

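The near finger's visible tip is about 12 px higher than predicted, although the probe itself projects where expected. I'll descend to the safe declared height and let the finger opening show where the tips really are.

move_arm(offset=[[0.02,-0.0006,-0.0008],[0.02,0,0],[0.015,0,0],[0.0122,0,0],[0,0,0],[0,0,0],[0,0,0],[0,0,0]], rot=[[0,0,0],[0,0,0],[0,0,0],[0,0,0],[0,0,0],[0,0,0],[0,0,0],[0,0,0]], claw=[-0.3,-0.3,-0.3,-0.3,-0.3,0.6,0.6,0.6], newtons=15)

```text
t: 1.85
eef_pos: [467.4, 347.8, 86.1]
eef_rot: [-0.37, 0.602, 0.37, 0.603]
wrist_force: [0.4, -0.5, -1.2]
width: 36.5
```

move_arm(offset=[[0,0,0],[0,0,0],[0,0,0]], rot=[[0,0,0],[0,0,0],[0,0,0]], claw=[1,1,1])

```text
t: 2.15
eef_pos: [467.0, 347.4, 85.4]
eef_rot: [-0.37, 0.602, 0.37, 0.603]
wrist_force: [0.8, -1.3, -0.9]
width: 12.7
```

```bash
python3 - <<'E'
from h import *
to(466.4,348,85)
s=robot.sense();e=s['eef_pos'];M=R.from_quat(s['eef_rot']).as_matrix();zj=M[:,2];yj=M[:,1];w=s['width']/2;t=e+[0,0,-25]
im=robot.snapshot("side")[:,:,::-1]
a=cv2.resize(im[130:230,175:275],None,fx=6,fy=6,interpolation=cv2.INTER_CUBIC)
for sg,c in((-1,(0,255,0)),(1,(0,0,255))):
    q=proj("side",[t+sg*zj*(w+b)+yj*d for b,d in((0,-10),(0,10),(13.5,10),(13.5,-10))])
    cv2.polylines(a,[((q-[175,130]+.5)*6).astype(int)[:,None]],True,c,1)
cv2.imwrite("pics/c4.png",a)
E
```

```text
tcp [467.  347.4  85.4] F [ 0.8 -1.3 -0.9] w 12.7 t 2.15 tool axes [[0.0, -0.892, 0.452], [0.0, 0.452, 0.892], [-1.0, -0.0, 0.0]]
need tool mm [0.4 0.8 0.2]
```

View pics/c4.png

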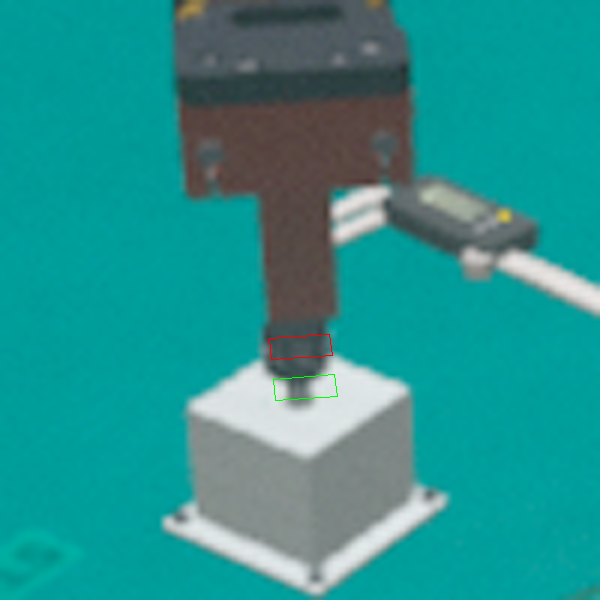

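The fingers closed past 22 mm, so the declared tip position is wrong. The real tips are about 27 mm higher, near z = 87. I'll open and lower 20 mm, which keeps even the worst case above the block, then grip again.

move_arm(offset=[[0,0.0005,0],[0,0,0],[0,0,0],[0.007,0,0],[0.007,0,0],[0.006,0,0],[0,0,0],[0,0,0]], rot=[[0,0,0],[0,0,0],[0,0,0],[0,0,0],[0,0,0],[0,0,0],[0,0,0],[0,0,0]], claw=[0,0,0,0,0,0,0,0])

```text
t: 3.0
eef_pos: [466.3, 347.5, 64.9]
eef_rot: [-0.37, 0.603, 0.37, 0.602]
wrist_force: [1.4, -0.4, 0.1]
width: 43.9
```

move_arm(offset=[[0,0,0],[0,0,0],[0,0,0],[0,0,0],[0,0,0]], rot=[[0,0,0],[0,0,0],[0,0,0],[0,0,0],[0,0,0]], claw=[1,1,1,1,1])

```text
t: 3.5
eef_pos: [466.6, 347.8, 65.4]
eef_rot: [-0.37, 0.602, 0.37, 0.603]
wrist_force: [-0.3, -0.2, 0.9]
width: 20.8
```

```bash
python3 - <<'E'
from h import *
to(466.4,348,60)
im=robot.snapshot("side")[:,:,::-1]
cv2.imwrite("pics/c5.png",cv2.resize(im[130:230,175:275],None,fx=6,fy=6,interpolation=cv2.INTER_CUBIC))
E
```

```text
tcp [466.6 347.8  65.4] F [-0.3 -0.2  0.9] w 20.8 t 3.5 tool axes [[0.0, -0.892, 0.452], [0.0, 0.452, 0.892], [-1.0, -0.0, 0.0]]
need tool mm [5.4 0.3 0.1]
```

View pics/c5.png

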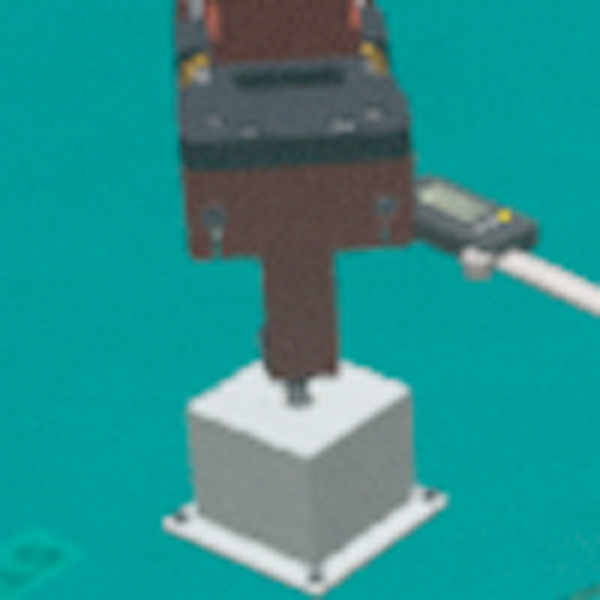

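The grip holds at 20.8 mm, and the rod is still visible below the fingertips. I'll regrip 5 mm deeper for a firmer hold, then lift straight up.

move_arm(offset=[[0,0,0],[0,0,0],[0.005,0,0],[0,0,0],[0,0,0],[0,0,0],[0,0,0],[0,0,0]], rot=[[0,0,0],[0,0,0],[0,0,0],[0,0,0],[0,0,0],[0,0,0],[0,0,0],[0,0,0]], claw=[0.3,0.3,0.3,0.3,1,1,1,1], newtons=20)

```text
t: 4.35
eef_pos: [466.5, 347.6, 60.3]
eef_rot: [-0.37, 0.602, 0.37, 0.602]
wrist_force: [-0.5, -0.7, -0.8]
width: 20.6
```

move_arm(offset=[[-0.01,0,0],[-0.02,0,0],[-0.03,0,0],[-0.03,0,0],[-0.02,0,0],[-0.01,0,0],[0,0,0],[0,0,0]], rot=[[0,0,0],[0,0,0],[0,0,0],[0,0,0],[0,0,0],[0,0,0],[0,0,0],[0,0,0]], claw=[1,1,1,1,1,1,1,1])

```text
t: 5.15
eef_pos: [466.0, 347.3, 179.6]
eef_rot: [-0.37, 0.603, 0.37, 0.602]
wrist_force: [-0.1, -0.1, -1.4]
width: 20.8
```

```bash
python3 - <<'E'
from h import *
to(490.9,-26.9,180)
E
```

```text
tcp [466.  347.3 179.6] F [-0.1 -0.1 -1.4] w 20.8 t 5.15 tool axes [[-0.001, -0.892, 0.452], [-0.001, 0.452, 0.892], [-1.0, 0.0, -0.001]]
need tool mm [-2.000e-01 -1.912e+02 -3.227e+02]
```

move_arm(offset=[[0,-0.0239,-0.0404],[0,-0.0239,-0.0404],[0,-0.0239,-0.0404],[0,-0.0239,-0.0404],[0,-0.0239,-0.0404],[0,-0.0239,-0.0404],[0,-0.0239,-0.0404],[0,-0.0239,-0.0404]], rot=[[0,0,0],[0,0,0],[0,0,0],[0,0,0],[0,0,0],[0,0,0],[0,0,0],[0,0,0]], claw=[1,1,1,1,1,1,1,1])

```text
t: 5.95
eef_pos: [489.9, -28.9, 179.0]
eef_rot: [-0.37, 0.603, 0.371, 0.602]
wrist_force: [1.2, -0.2, -0.2]
width: 20.7
```

move_arm(offset=[[0.005,0,0],[0.005,0,0],[0,0,0],[0,0,0]], rot=[[0,0,0],[0,0,0],[0,0,0],[0,0,0]], claw=[1,1,1,1])

```text
t: 6.35
eef_pos: [490.6, -25.3, 169.6]
eef_rot: [-0.371, 0.602, 0.371, 0.602]
wrist_force: [-0.2, -0.2, 0.1]
width: 21.0
```

```bash
python3 - <<'E'
from h import *
to(490.9,-26.9,170)
ims={n:robot.snapshot(n) for n in("side","top")}
for n in ims: cv2.imwrite(f"pics/{n}6.png",ims[n][:,:,::-1])
s=robot.sense();e=s['eef_pos'];F=(490.9,-26.9);zt=e[2]-60;X=e[:2]-[.2,-.2]
print(zt)
def L(n): u,v=proj(n,[*F,110])[0].round().astype(int); return (n,u,v,[circ(n,F,r,z) for r,z in[(11,92),(7,92),(32,27)]]+[circ(n,X,4,zt),circ(n,X,11,zt+60),proj(n,[[*X,zt],[*X,zt+60]])])
crops(ims,[L("side"),L("top")],"pics/a.png",k=5,w=76)
a=cv2.imread("pics/a.png");cv2.imwrite("pics/c6.png",np.hstack([a[:380],a[380:]]))
E
```

```text
tcp [490.6 -25.3 169.6] F [-0.2 -0.2  0.1] w 21.0 t 6.35 tool axes [[-0.002, -0.893, 0.449], [0.0, 0.449, 0.893], [-1.0, 0.001, -0.0]]
need tool mm [-0.4 -0.9 -1.3]
110.1297311656293
```

View pics/c6.png

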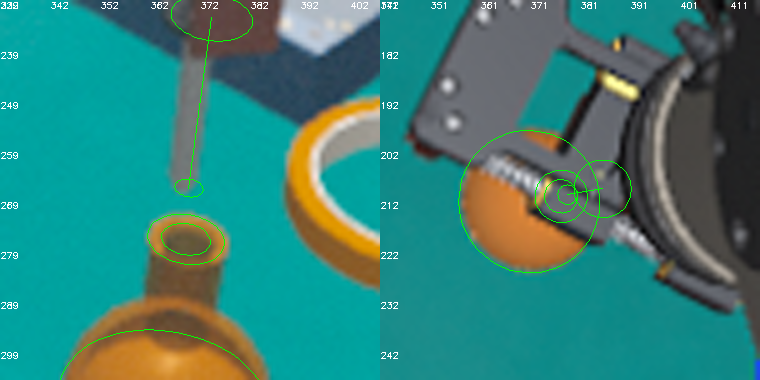

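The mouth matches its overlay at (187,240) in the crop. The rod hangs parallel to the prediction but about 1 px (1.6 mm) to the left. I'll correct that and start the insertion, watching the force.

move_arm(offset=[[0,-0.0026,-0.0017],[0,0,0],[0.006,0,0],[0.006,0,0],[0.006,0,0],[0.006,0,0],[0,0,0],[0,0,0]], rot=[[0,0,0],[0,0,0],[0,0,0],[0,0,0],[0,0,0],[0,0,0],[0,0,0],[0,0,0]], claw=[1,1,1,1,1,1,1,1])

```text
t: 7.25
eef_pos: [492.4, -29.8, 146.0]
eef_rot: [-0.37, 0.603, 0.37, 0.602]
wrist_force: [-0.5, 0.0, 0.1]
width: 20.9
```

```bash
python3 - <<'E'
from h import *
to(491.9,-27.9,100)
ims={n:robot.snapshot(n) for n in("side",)}
F=(490.9,-26.9)
n="side";u,v=proj(n,[*F,110])[0].round().astype(int)
crops(ims,[(n,u,v,[circ(n,F,11,92)])]*2,"pics/a.png",k=7,w=76)
cv2.imwrite("pics/c7.png",cv2.imread("pics/a.png")[:532])
E
```

```text
tcp [492.4 -29.8 146. ] F [-0.5  0.   0.1] w 20.9 t 7.25 tool axes [[-0.001, -0.892, 0.452], [-0.0, 0.452, 0.892], [-1.0, 0.0, -0.0]]
need tool mm [46.   1.3  1.5]
```

View pics/c7.png

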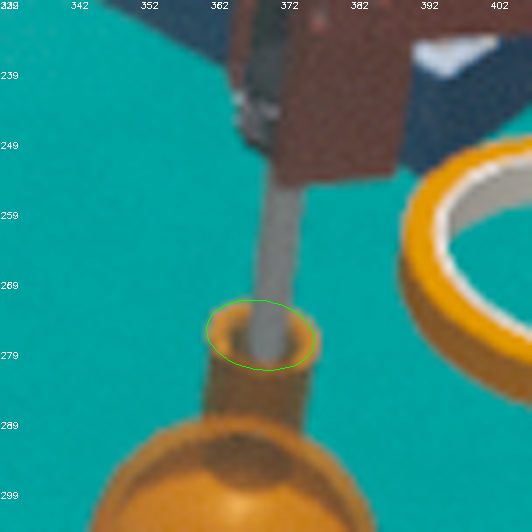

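The rod is inside the bore with no contact force. I'll continue down.

move_arm(offset=[[0.008,0,0],[0.009,0,0],[0.009,0,0],[0.008,0,0],[0,0,0],[0,0,0]], rot=[[0,0,0],[0,0,0],[0,0,0],[0,0,0],[0,0,0],[0,0,0]], claw=[1,1,1,1,1,1])

```text
t: 7.9
eef_pos: [492.4, -29.8, 111.9]
eef_rot: [-0.37, 0.603, 0.37, 0.602]
wrist_force: [-0.4, 0.4, -0.5]
width: 21.0
```

move_arm(offset=[[0.004,0,0],[0.004,0,0],[0.003,0,0],[0,0,0],[0,0,0]], rot=[[0,0,0],[0,0,0],[0,0,0],[0,0,0],[0,0,0]], claw=[1,1,1,1,1])

```text
t: 8.4
eef_pos: [492.5, -29.8, 101.2]
eef_rot: [-0.37, 0.602, 0.37, 0.602]
wrist_force: [0.4, 0.1, -0.4]
width: 20.6
```

move_arm(offset=[[0.003,0,0],[0.003,0,0],[0.002,0,0],[0,0,0],[0,0,0]], rot=[[0,0,0],[0,0,0],[0,0,0],[0,0,0],[0,0,0]], claw=[1,1,1,1,1])

```text
t: 8.9
eef_pos: [492.6, -29.8, 93.2]
eef_rot: [-0.37, 0.603, 0.37, 0.602]
wrist_force: [0.5, -0.1, -0.0]
width: 20.8
```

move_arm(offset=[[0.001,0,0],[0.001,0,0],[0,0,0],[0,0,0]], rot=[[0,0,0],[0,0,0],[0,0,0],[0,0,0]], claw=[1,1,1,1])

```text
t: 9.3
eef_pos: [493.2, -29.8, 92.1]
eef_rot: [-0.37, 0.602, 0.37, 0.603]
wrist_force: [-0.9, 0.3, 7.5]
width: 20.7
```

The head made contact at TCP z = 92.1, exactly the predicted height, with 7.5 N. Next I open, drop to the neck and grip the flask.

move_arm(offset=[[0,0,0],[0,0,0],[0,0,0],[0.008,0,0],[0.008,0,0],[0.008,0,0],[0,0,0],[0,0,0]], rot=[[0,0,0],[0,0,0],[0,0,0],[0,0,0],[0,0,0],[0,0,0],[0,0,0],[0,0,0]], claw=[0,0,0,0,0,0,0,0])

```text
t: 10.1
eef_pos: [492.2, -29.8, 66.7]
eef_rot: [-0.37, 0.603, 0.37, 0.602]
wrist_force: [-0.2, -0.2, 0.4]
width: 44.0
```

move_arm(offset=[[0.003,0,0],[0.003,0,0],[0,0,0],[0,0,0]], rot=[[0,0,0],[0,0,0],[0,0,0],[0,0,0]], claw=[0,0,0,0])

```text
t: 10.5
eef_pos: [492.6, -29.8, 61.2]
eef_rot: [-0.37, 0.602, 0.37, 0.602]
wrist_force: [0.2, 0.6, -0.9]
width: 43.9
```

```bash
python3 - <<'E'
from h import *
to(491.5,-28.5,61)
ims={n:robot.snapshot(n) for n in("side",)}
F=(491.3,-28);n="side";u,v=proj(n,[*F,80])[0].round().astype(int)
crops(ims,[(n,u,v,[circ(n,F,11,92),circ(n,F,11,108)])]*2,"pics/a.png",k=7,w=76)
cv2.imwrite("pics/c8.png",cv2.imread("pics/a.png")[:532])
E
```

```text
tcp [492.6 -29.8  61.2] F [ 0.2  0.6 -0.9] w 43.9 t 10.5 tool axes [[-0.0, -0.892, 0.452], [0.0, 0.452, 0.892], [-1.0, 0.0, 0.0]]
need tool mm [0.2 1.5 0.6]
```

View pics/c8.png

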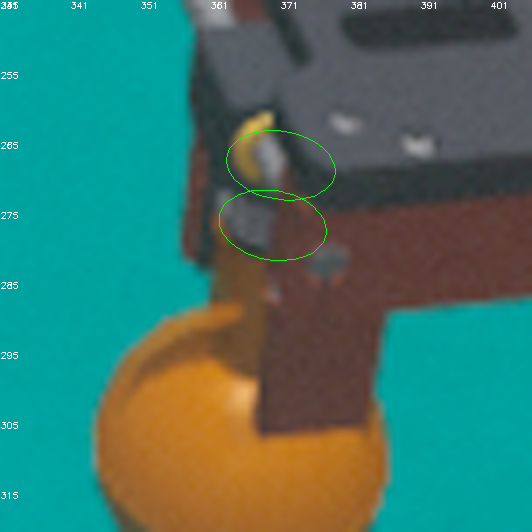

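The fingers straddle the neck, the flask is upright, and the head sits at the mouth near crop (240,245). Closing and lifting now.

move_arm(offset=[[0,0.0005,0],[0,0,0],[0,0,0],[0,0,0],[0,0,0]], rot=[[0,0,0],[0,0,0],[0,0,0],[0,0,0],[0,0,0]], claw=[1,1,1,1,1], newtons=40)

```text
t: 11.05
eef_pos: [492.2, -29.4, 61.3]
eef_rot: [-0.37, 0.602, 0.37, 0.603]
wrist_force: [0.5, 0.2, -1.1]
width: 21.6
```

move_arm(offset=[[-0.005,0,0],[-0.015,0,0],[-0.02,0,0],[-0.02,0,0],[-0.01,0,0],[0,0,0],[0,0,0],[0,0,0]], rot=[[0,0,0],[0,0,0],[0,0,0],[0,0,0],[0,0,0],[0,0,0],[0,0,0],[0,0,0]], claw=[1,1,1,1,1,1,1,1])

```text
t: 11.85
eef_pos: [491.3, -29.5, 130.3]
eef_rot: [-0.37, 0.603, 0.37, 0.602]
wrist_force: [0.4, -0.2, -2.2]
width: 21.3
```

```bash
python3 - <<'E'
from h import *
s=robot.sense(); to(*(s['eef_pos']+[538.2-491.4,193.6+27.4,0]))
im=robot.snapshot("side"); cv2.imwrite("pics/side9.png",im[:,:,::-1])
# amber mask left/right edges of the ball -> centre
hsv=cv2.cvtColor(im,cv2.COLOR_RGB2HSV); m=cv2.inRange(hsv,(8,120,60),(25,255,255))
n,lab,st,ce=cv2.connectedComponentsWithStats(m)
for i in range(1,n):
    if st[i,4]>150: print(st[i],ce[i].round(1))
e=s['eef_pos']; print(proj("side",[[491.4,-27.4,27+e[2]-61.2]]))
E
```

```text
tcp [491.3 -29.5 130.3] F [ 0.4 -0.2 -2.2] w 21.3 t 11.85 tool axes [[-0.002, -0.892, 0.452], [-0.0, 0.452, 0.892], [-1.0, 0.002, -0.001]]
need tool mm [-1.000e-01  5.810e+01  2.183e+02]
[ 348  239   98   52 1892] [386.3 273. ]
[[369.49739947 274.20168029]]
```

The flask is lifted; the wrist shows its weight. I'll move over the cradle.

move_arm(offset=[[-0.01,0.008,0.03],[-0.005,0.01,0.0375],[0,0.0101,0.0379],[0,0.01,0.0375],[0,0.01,0.0375],[0,0.01,0.0375],[0,0,0],[0,0,0]], rot=[[0,0,0],[0,0,0],[0,0,0],[0,0,0],[0,0,0],[0,0,0],[0,0,0],[0,0,0]], claw=[1,1,1,1,1,1,1,1])

```text
t: 12.7
eef_pos: [538.1, 191.9, 145.1]
eef_rot: [-0.371, 0.603, 0.371, 0.601]
wrist_force: [-0.4, -0.7, -2.7]
width: 21.2
```

move_arm(offset=[[0,0,0],[0,0,0]], rot=[[0,0,0],[0,0,0]], claw=[1,1])

```text
t: 12.9
eef_pos: [538.6, 189.4, 145.9]
eef_rot: [-0.37, 0.603, 0.369, 0.602]
wrist_force: [-0.3, 0.2, -3.1]
width: 21.8
```

```bash
python3 - <<'E'
from h import *
s=robot.sense(); e=s['eef_pos']; to(538.2,193.6,145)
im={n:robot.snapshot(n) for n in("side","top")}
C=(538.2,193.6);zf=e[2]-61.2
print("foot z",zf)
def L(n): u,v=proj(n,[*C,95])[0].round().astype(int); return (n,u,v,[circ(n,C,r,z) for r,z in[(31,61),(54,12),(32,27+zf),(17,zf),(11,92+zf)]])
crops(im,[L("side"),L("top")],"pics/a.png",k=4,w=100)
a=cv2.imread("pics/a.png");cv2.imwrite("pics/c9.png",np.hstack([a[:400],a[400:]]))
for n in im: cv2.imwrite(f"pics/{n}9.png",im[n][:,:,::-1])
E
```

```text
tcp [538.6 189.4 145.9] F [-0.3  0.2 -3.1] w 21.8 t 12.9 tool axes [[-0.001, -0.891, 0.454], [-0.001, 0.454, 0.891], [-1.0, 0.0, -0.001]]
need tool mm [0.9 2.2 3.6]
foot z 84.74043960913643
```

View pics/c9.png

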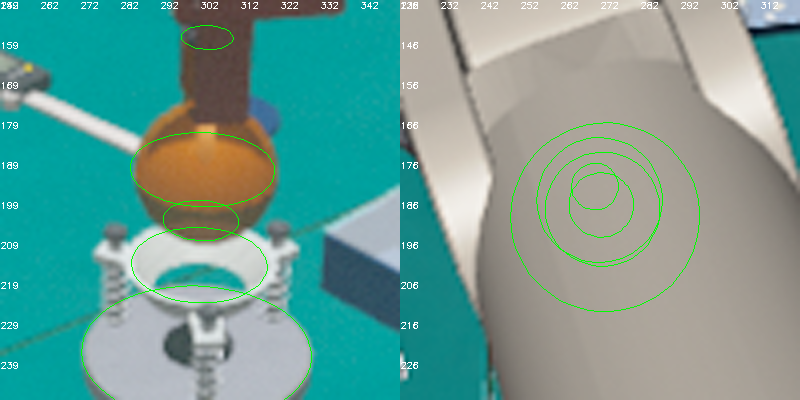

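This is the last picture allowed. The ball sits about 1 px right of the ring axis, around (206,170) against 203 in the crop, and it is upright. The TCP reading agrees. I'll correct by about 2 mm and lower to just below first contact.

move_arm(offset=[[0,0.001,0.0017],[0.008,0,0],[0.01,0,0],[0.01,0,0],[0.006,0,0],[0.003,0,0],[0,0,0],[0,0,0]], rot=[[0,0,0],[0,0,0],[0,0,0],[0,0,0],[0,0,0],[0,0,0],[0,0,0],[0,0,0]], claw=[1,1,1,1,1,1,1,1], newtons=60)

```text
t: 13.8
eef_pos: [538.8, 193.2, 109.3]
eef_rot: [-0.37, 0.602, 0.37, 0.603]
wrist_force: [1.7, 1.0, -2.8]
width: 20.9
```

move_arm(offset=[[0.002,0,0],[0.002,0,0],[0,0,0],[0,0,0]], rot=[[0,0,0],[0,0,0],[0,0,0],[0,0,0]], claw=[1,1,1,1])

```text
t: 14.2
eef_pos: [539.6, 193.6, 105.9]
eef_rot: [-0.37, 0.602, 0.37, 0.603]
wrist_force: [2.7, 1.4, 3.2]
width: 20.9
```

Contact came at foot height 44.7, as expected. A small lateral force means it sits slightly to −x, so I'll nudge it +1 mm while pressing.

move_arm(offset=[[0.001,-0.0007,0.0009],[0.002,0,0],[0.002,0,0],[0,0,0],[0,0,0]], rot=[[0,0,0],[0,0,0],[0,0,0],[0,0,0],[0,0,0]], claw=[1,1,1,1,1])

```text
t: 14.7
eef_pos: [540.2, 193.9, 100.5]
eef_rot: [-0.37, 0.602, 0.37, 0.603]
wrist_force: [2.9, 0.8, 4.9]
width: 21.3
```

move_arm(offset=[[0.002,0,0],[0.002,0,0],[0,0,0],[0,0,0],[0,0,0]], rot=[[0,0,0],[0,0,0],[0,0,0],[0,0,0],[0,0,0]], claw=[1,1,1,1,1])

```text
t: 15.2
eef_pos: [540.6, 194.0, 96.9]
eef_rot: [-0.37, 0.602, 0.37, 0.603]
wrist_force: [2.0, 1.8, 8.3]
width: 20.9
```

move_arm(offset=[[0.001,-0.0004,0.0006],[0.001,0,0],[0.001,0,0],[0,0,0],[0,0,0]], rot=[[0,0,0],[0,0,0],[0,0,0],[0,0,0],[0,0,0]], claw=[1,1,1,1,1])

```text
t: 15.7
eef_pos: [541.1, 194.2, 93.9]
eef_rot: [-0.37, 0.602, 0.37, 0.603]
wrist_force: [2.1, -0.2, 8.0]
width: 21.4
```

move_arm(offset=[[0.001,0,0],[0.001,0,0],[0,0,0],[0,0,0],[0,0,0]], rot=[[0,0,0],[0,0,0],[0,0,0],[0,0,0],[0,0,0]], claw=[1,1,1,1,1])

```text
t: 16.2
eef_pos: [541.5, 194.2, 93.5]
eef_rot: [-0.37, 0.602, 0.37, 0.603]
wrist_force: [-1.7, -0.4, 21.5]
width: 21.2
```

The force rose to 21.5 N while the height stalled at 93.5, so the ring is on its bottom stop. I'll do a final numeric check, then hand in.

move_arm(offset=[[0,0,0],[0,0,0],[0,0,0],[0,0,0],[0,0,0]], rot=[[0,0,0],[0,0,0],[0,0,0],[0,0,0],[0,0,0]], claw=[1,1,1,1,1])

```text
t: 16.7
eef_pos: [541.5, 194.2, 93.5]
eef_rot: [-0.37, 0.602, 0.37, 0.603]
wrist_force: [-1.3, -0.0, 21.1]
width: 21.5
```

```bash
python3 - <<'E'
from h import *
def amber(im):
    hsv=cv2.cvtColor(im,cv2.COLOR_RGB2HSV); m=cv2.inRange(hsv,(5,110,50),(25,255,255))[170:235,260:340]
    ys,xs=np.nonzero(m); return [(y+170,xs[ys==y].min()+260,xs[ys==y].max()+260) for y in range(0,65,4) if (ys==y).sum()>8]
print(amber(robot.snapshot("side")))
C=(538.2,193.6)
print("expect ball edges",[ (c[:,0].min().round(1),c[:,0].max().round(1),c[:,1].mean().round(1)) for c in [circ("side",C,32,60)]])
s=robot.sense(); print(s['eef_pos'],s['wrist_force'],s['width'],s['t'],abs(s['dq']).max())
E
```

```text
[(202, np.int64(291), np.int64(312)), (206, np.int64(288), np.int64(316)), (210, np.int64(286), np.int64(317)), (214, np.int64(285), np.int64(318)), (218, np.int64(286), np.int64(317)), (222, np.int64(291), np.int64(314))]
expect ball edges [(np.float64(283.9), np.float64(318.8), np.float64(215.0))]
[541.4564784  194.20481089  93.47037973] [-1.28904592 -0.86035543 21.03820978] 21.29382605189352 16.75 0.0026739189309991306
```

Ball edges measure 285–318 against 284–319 expected, so the flask is centred, seated and steady.

```bash
python3 -c "
from plant import robot
print(robot.sign_off()); s=robot.sense(); print(s['t'],s['eef_pos'],s['wrist_force'])"
```

```text
the job is handed in; nothing more can be done
None
the job is handed in; nothing more can be done
```

The job is handed in, with the probe in the flask and the flask gripped by the neck, holding the ring down. The hand-in gave no verdict.

**What I did:**
- **Probe:** I took it from the rack and pushed it into the flask's neck on the bench. The head seated at exactly the predicted height with 7.5 N.
- **Flask:** I gripped the neck at 40 N, raised to 60 N for the press, carried the flask to the cradle and pressed it down.

**Last checks (t = 16.7 s of 48 s):**
- **Ring:** the downward motion stalled at foot height about 32 mm, where the stop should be at 33 mm. The force rose to about 21 N on the wrist.
- **Centring:** the flask's ball spans pixels 285–318 in the side view, against 284–319 expected for the cradle axis. Sideways force was about 1.5 N.
- **Rest:** the arm was still.

**What disagreed or was not checked:**
- **Fingertips:** they turned out about 27 mm higher than the stated tip reach puts them. My first grasp closed above the probe's head, so I set the heights by contact and image instead.
- **Grip width:** the opening read about 21 mm on the 22 mm parts.
- **TCP readings:** these wandered by 1–2 mm. At the end the TCP read about 3 mm in x from the cradle position I had measured.
- **Top view:** the arm blocked the top camera at the end, so the centring there rests on the side view and the forces.
- **Probe head:** I did not look again at the head on the mouth after gripping the neck.
- **Reel, loupe and tape:** I kept clear of them but did not measure them again.

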